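Slide the blue-marked lamp under the cover of the warm-up stand

TASK

Take the hollow-cathode lamp with the blue mark on its black base and slide it, clear window end first, along the two rails and in under the cover of the warm-up stand until it is fully home, with its window end at the stop. Let go and leave it lying on the rails; leave the lamp with the red mark where it lies.

Things in the scene. Friction and masses are not known exactly. Their poses are not given: they have to be found in the camera images.
- lamp_blue_center (a point): Centre of the lamp to load: lies on its side, 166 mm long, 38 mm across, about 110 g, blue mark on its black base. On its axis, 19 mm above the bench. +y runs along the lamp to the base (29 to 71 mm from here; its pins end at 83), -y to the clear window end at 83 mm, which points roughly away from the robot at the start. Rigid; grip it across the middle or the base.
- lamp_red_center (a point): Centre of the other lamp: same shape, size and axes, but with a red mark on its black base. It lies loose some 10 to 18 cm beside the blue-marked one and must stay where it is.
- holder: Warm-up stand, fixed to the bench; origin mid underside. x level, the way the lamp goes in (roughly away from the robot), y across, z up. Dark plate 200 x 84 x 12 mm; two rails 8 mm thick, 22 mm between centres, tops 39 mm up, x -90 to 85; white cover over x 27 to 96 with blue-edged mouth at x 27, opening 64 mm wide, roof underside 87 and top 91 mm up.
- holder_stop (a point): Middle of the stop face inside the cover, 85 mm along the stand's x and 55 mm above the bench, on the axis of a loaded lamp; axes as the stand's. A lamp that is home has its window end here, its axis along x, its centre at x = -83 mm from here, 25 mm outside the mouth (which is at x = -58 mm).

How it is judged:
By the outcome, as a careful person would: the job done as asked, in the order asked, and still so for the second after the job is handed in, with the robot touching nothing.
It also fails if it takes over 45 s, if anything falls off the work surface, if the arm or the gripper's body presses on something with over 40 N, if the wrist force passes 120 N, or if a joint passes its speed limit or range.

ROBOT

A 7-joint arm with a two-finger parallel gripper is mounted at the origin on a cart in front of the work surface, level with it; the furniture and walls round the work are solid. World frame = base frame: x ahead of the robot, y to its left, z up, the work surface at z = 0. Lengths are in m, angles in rad, forces in N, time in s.
With the tool pointing down it reaches from about 0.4 to 0.85 m from the base axis. Payload 10.4 kg.
Tool frame: the origin (TCP) lies midway between the tips of the shut fingers; the grasp point (between the pads) lies 19 mm behind it; y points along the fingers, x is the direction in which the jaws open and shut, and the axes are right-handed (so a half turn about y gives the same grasp; the last joint's range is limited). The gripper opens to 87 mm and grips with 3 to 60 N. Pads are 19 mm wide; open, the fingers measure 117 mm over their backs; the gripper's body (75 mm by 190 mm) begins 51 mm behind the grasp point.
Start: joints at [-1.137, 0.332, -0.065, 1.46, 0.022, 1.35, -0.088], TCP at [0.276, 0.561, 0.223] pointing down, gripper open.
Joint ranges: [-2.6, 2.6], [-0.5, 2.12], [-1.47, 1.34], [0.16, 2.42], [-1.27, 4.41], [0.06, 2.06], [-2.6, 2.6]. Speed limits (rad/s): [2.22, 2.22, 2.79, 2.79, 3.14, 3.14, 3.14].

INTERFACE

Orientations are given as a unit quaternion [x, y, z, w].
In Python, from bench import * gives the robot as it stands.
- The arm moves only by the tool jog_arm, never from a script. Its argument "commands" is a list of rows, each an object with "translation": the shift along the world's x, y, z in mm, a list of three; "twist": the turn about the world's z in rad. A call has 1 to 20 rows; each row shifts and turns the commanded pose from where the row before left it; what a row does not reach is not made up. A row lasts 1/10 s, in which the tool goes at most 50 mm and 8.59 degrees, less where a joint would pass 70% of its speed; a pose out of reach is approached as far as the arm can. A call is refused whole if a number of a shift passes 50 or a number of a turn 0.15, either way. A call with a gripper value outside its range is refused whole. "grip" is the closure, from 0 (fully open) to 1 (shut), set as the call begins (left out, the last holds). The fingers move at their own pace and stop on an object; "grip_force" is the grip in N (left out, the last holds). Time passes only in rows, so rows that do not move let the fingers close. It gives the time, the measured TCP pose, the force and the opening at its end, in the units of the state.
- read_state(): the state, without advancing time (a new reading comes with each control period).
- camera(name): name is "side" or "top" or "wrist"; returns a dict with "img" (384x512x3 uint8, red, green, blue), "fx", "fy", "cx", "cy" (pixels), "cam_to_world" (4x4, takes a point from camera to world coordinates). Camera axes: x right, y down, z forward; pixel columns grow to the right and rows downward; lengths in m; the calibration is good to about 2 mm. A picture is of the moment at which its call begins. There is no depth.
- close_job(): hands the job in, once; it reports no verdict.
The state is a dict: "time": time; "joint_positions": joint angles; "joint_vel": joint speeds; "joint_torque": joint torques, N m; "ee_pos": TCP position; "eef_rot": TCP orientation; "ft_force": force on the tool from outside, world axes, zero at the start; "torque": the same for the moment, N m; "width": finger opening in m.
Only numpy, scipy, OpenCV 4.12 (cv2) and the standard library are available. Lean on these libraries where they do the work, as an engineer would, in place of code of your own. Each camera call takes 0.05 s, during which the arm holds its last target.

## Working session

There is one attempt and no reset: what is moved stays moved. The work goes in short steps, Python scripts to look and compute and a tool call to move; the robot and the scene stay as the last step left them, time stands still between calls to the robot, and variables do not carry over. Pictures are saved under pics/ and viewed, and the job is handed in when it is done.

Besides the shell and the picture viewer there is one more tool, called after "Emit:" as a command line: name --argument value ..., lists and objects as JSON in quotes. jog_arm: Moves the arm, as the interface text tells. Its arguments: {"type":"object","properties":{"commands":{"type":"array"},"grip":{"type":"number"},"grip_force":{"type":"number"}},"required":["commands"]}

```bash
mkdir -p pics; python3 - <<'E'
from bench import *
import cv2,numpy as np
for n in ["top","side","wrist"]:
    c=camera(n); cv2.imwrite(f"pics/{n}0.png",c["img"][:,:,::-1])
    np.savez(f"{n}0.npz",**c)
    print(n,c["fx"],c["fy"],c["cx"],c["cy"]);print(np.round(c["cam_to_world"],3))
s=read_state();print(s)
E
```

```text
top 357.57670798141294 357.57670798141294 252.48064745892478 186.11674471844344
[[ 0.027 -0.997  0.066  0.49 ]
 [-0.999 -0.025  0.025  0.135]
 [-0.024 -0.067 -0.998  0.908]
 [ 0.     0.     0.     1.   ]]
side 482.68444477627696 482.68444477627696 260.6591399626793 193.51923052326111
[[-1.     0.008  0.025  0.513]
 [-0.014  0.638 -0.77   0.852]
 [-0.022 -0.77  -0.638  0.675]
 [ 0.     0.     0.     1.   ]]
wrist 308.0565688283542 308.0565688283542 252.82534584741504 185.72266919673288
[[ 0.44   0.871  0.219  0.216]
 [ 0.898 -0.427 -0.108  0.59 ]
 [-0.     0.244 -0.97   0.383]
 [ 0.     0.     0.     1.   ]]
{'time': 0.15, 'joint_positions': array([-1.13659818,  0.33274257, -0.06469944,  1.46076573,  0.02159822,
        1.34990142, -0.08849646]), 'joint_vel': array([ 0.00056077, -0.00407026,  0.00159962, -0.00360864,  0.00218152,
        0.00156201, -0.00076658]), 'joint_torque': array([ 9.25557142e-04, -6.23630548e+01,  2.47970730e-02, -3.90142393e+01,
       -6.13364205e-02,  3.72601510e-02,  1.03054947e-04]), 'ee_pos': array([0.27553972, 0.56064545, 0.22191852]), 'eef_rot': array([ 0.60044415,  0.3734842 , -0.37413929, -0.5999968 ]), 'ft_force': array([ 0.53724774, -0.02707388, -0.97342216]), 'torque': array([0.02442183, 0.01386741, 0.00386464]), 'width': 0.08690161628236741}
```

View pics/top0.png

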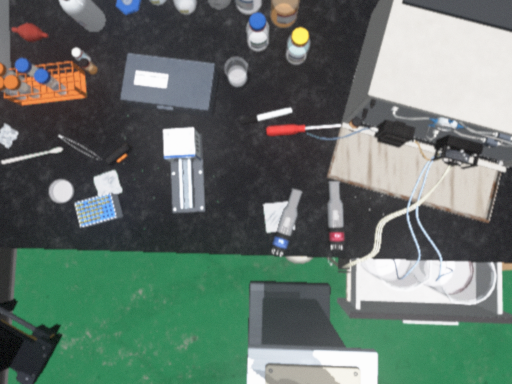

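View pics/side0.png

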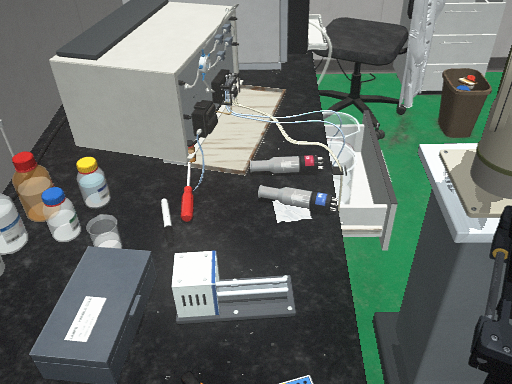

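View pics/wrist0.png

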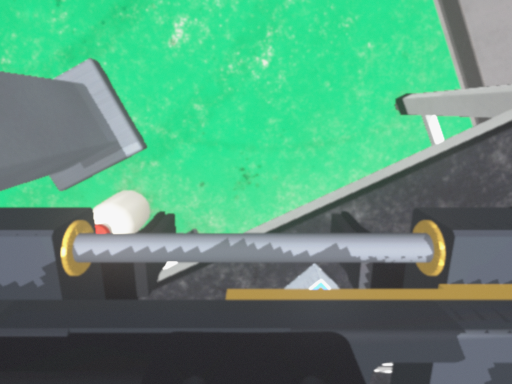

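The top view shows the blue lamp from about (295,190) at the window to (279,250) at the base. The red lamp is at about (335,182)–(337,255), and the stand is at (185,130–210) with its mouth at row 157. I'll zoom in and measure these.

```bash
cat > h.py <<'E'
import numpy as np,cv2
def ray(c,u,v):
    T=np.array(c["cam_to_world"]);d=T[:3,:3]@np.array([(u-c["cx"])/c["fx"],(v-c["cy"])/c["fy"],1.]);return T[:3,3],d
def onz(c,u,v,z):
    o,d=ray(c,u,v);return o+d*(z-o[2])/d[2]
def proj(c,p):
    T=np.linalg.inv(np.array(c["cam_to_world"]));q=T[:3,:3]@np.asarray(p)+T[:3,3];return np.array([c["fx"]*q[0]/q[2]+c["cx"],c["fy"]*q[1]/q[2]+c["cy"]])
E
python3 - <<'E'
import cv2
t=cv2.imread("pics/top0.png")
a=cv2.resize(t[175:270,255:355],None,fx=6,fy=6,interpolation=cv2.INTER_NEAREST)
cv2.imwrite("pics/a.png",a)
a=cv2.resize(t[120:220,155:215],None,fx=6,fy=6,interpolation=cv2.INTER_NEAREST)
cv2.imwrite("pics/b.png",a)
s=cv2.imread("pics/side0.png")
a=cv2.resize(s[140:220,240:350],None,fx=6,fy=6,interpolation=cv2.INTER_NEAREST)
cv2.imwrite("pics/c.png",a)
a=cv2.resize(s[240:330,165:305],None,fx=5,fy=5,interpolation=cv2.INTER_NEAREST)
cv2.imwrite("pics/d.png",a)
E
```

```text
(no output)
```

View pics/a.png

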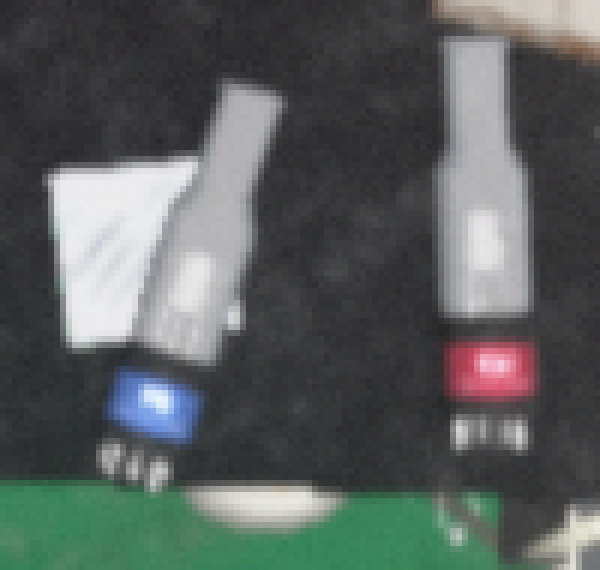

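View pics/b.png

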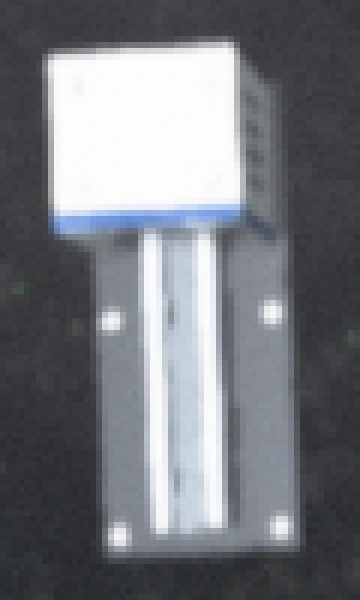

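View pics/c.png

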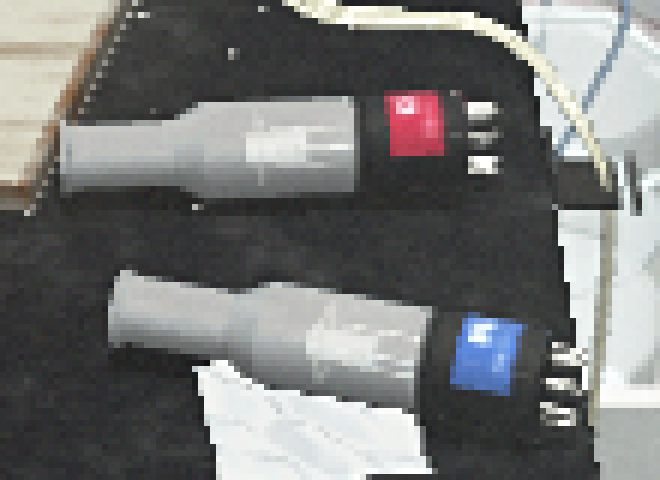

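View pics/d.png

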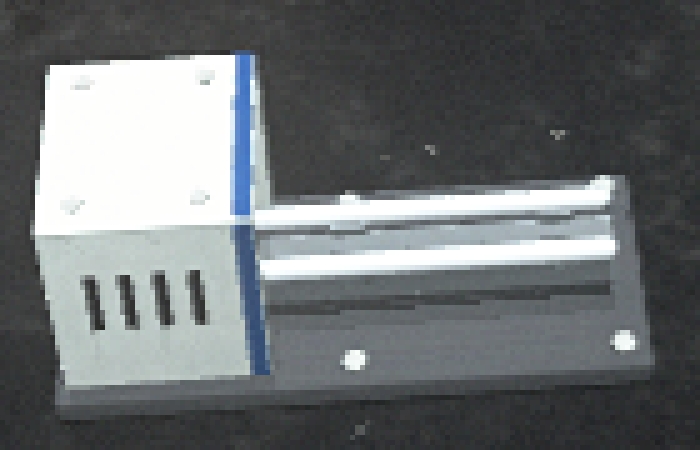

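```bash
python3 - <<'E'
from h import *
c=dict(np.load("top0.npz")); s=dict(np.load("side0.npz"))
A=lambda x,y,z:onz(c,x/6+254.5,y/6+174.5,z)
B=lambda x,y,z:onz(c,x/6+154.5,y/6+119.5,z)
C=lambda x,y,z:onz(s,x/6+239.5,y/6+139.5,z)
D=lambda x,y,z:onz(s,x/5+164.5,y/5+239.5,z)
def show(n,p,q):
    d=p-q;print(n,np.round(p*1000),np.round(q*1000),"mid",np.round((p+q)*500,1),"L",round(np.linalg.norm(d)*1000,1),"ang",round(np.degrees(np.arctan2(d[1],d[0])),2))
show("blue top",A(254,91,.019),A(134,475,.019))
show("red top",A(476,40,.019),A(490,435,.019))
show("blue side",C(112,307,.019),C(568,387,.019))
show("red side",C(60,157,.019),C(490,140,.019))
print("blue mark top",A(155,405,.03),"side",C(487,355,.03))
show("railL",B(152,235,.039),B(162,530,.039))
show("railR",B(205,235,.039),B(217,528,.039))
show("roofL",B(47,55,.091),B(52,217,.091))
show("roofR",B(235,42,.091),B(240,207,.091))
show("plate near",B(105,557,.012),B(298,550,.012))
show("screws far-near L",B(111,321,.012),B(119,537,.012))
show("screws R",B(272,313,.012),B(281,527,.012))
print("side:")
show("rail nearcam",D(262,268,.039),D(615,245,.039))
show("rail far",D(260,214,.039),D(608,188,.039))
show("roof far",D(48,66,.091),D(255,53,.091))
show("roof near",D(35,233,.091),D(252,215,.091))
show("screws",D(355,360,.012),D(623,341,.012))
E
```

```text
blue top [542.  47.  19.] [384.  93.  19.] mid [462.9  69.9  19. ] L 165.3 ang -16.18
red top [566. -44.  19.] [404. -52.  19.] mid [484.9 -48.1  19. ] L 162.0 ang 2.69
blue side [544.  51.  19.] [386.  96.  19.] mid [465.1  73.7  19. ] L 164.2 ang -16.07
red side [566. -40.  19.] [401. -48.  19.] mid [483.3 -43.9  19. ] L 164.6 ang 2.91
blue mark top [0.41318875 0.08558437 0.03      ] side [0.41430419 0.09199963 0.03      ]
railL [610. 337.  39.] [490. 328.  39.] mid [549.9 332.9  39. ] L 120.9 ang 4.26
railR [611. 316.  39.] [491. 306.  39.] mid [550.9 310.8  39. ] L 120.1 ang 4.56
roofL [672. 369.  91.] [609. 364.  91.] mid [640.8 366.7  91. ] L 63.5 ang 4.26
roofR [679. 296.  91.] [615. 292.  91.] mid [646.9 293.8  91. ] L 64.6 ang 3.89
plate near [478. 358.  12.] [483. 277.  12.] mid [480.3 317.5  12. ] L 81.2 ang 93.61
screws far-near L [577. 360.  12.] [486. 352.  12.] mid [531.6 356.   12. ] L 91.1 ang 4.51
screws R [582. 292.  12.] [492. 284.  12.] mid [537.1 288.   12. ] L 90.1 ang 4.51
side:
rail nearcam [607. 342.  39.] [490. 333.  39.] mid [548.2 337.9  39. ] L 117.5 ang 4.49
rail far [609. 319.  39.] [491. 309.  39.] mid [550.3 314.1  39. ] L 118.6 ang 5.25
roof far [677. 300.  91.] [609. 294.  91.] mid [643.2 297.   91. ] L 68.7 ang 4.56
roof near [671. 370.  91.] [604. 363.  91.] mid [637.3 366.9  91. ] L 67.1 ang 5.86
screws [576. 359.  12.] [487. 352.  12.] mid [531.8 355.6  12. ] L 89.7 ang 4.79
```

Both views agree:
- **Blue lamp:** centre about (464,72) mm, yaw −16.1°, length 165 mm (166 given).
- **Stand:** yaw about 4.5°, origin about (580,325.5).

Next I'll work out the tool yaw and the moves.

```bash
python3 - <<'E'
from bench import *
import numpy as np
from scipy.spatial.transform import Rotation as R
s=read_state();M=R.from_quat(s["eef_rot"]).as_matrix();print(np.round(M,3))
a=np.degrees(np.arctan2(M[1,0],M[0,0]));print("jaw yaw",a)
j=-16.1+90
for k in(-180,0,180):
  print("turn",np.radians(j+k-a), "later", np.radians(4.5+16.1))
d=np.array([np.cos(np.radians(-16.1)),np.sin(np.radians(-16.1))])
g=np.array([464,72])-8*d;print("grasp",g,"shift",g-s["ee_pos"][:2]*1000)
E
```

```text
[[ 0.441 -0.    -0.897]
 [ 0.897 -0.001  0.441]
 [-0.001 -1.    -0.   ]]
jaw yaw 63.82853323175147
turn -2.9658123979786635 later 0.3595378259108319
turn 0.17578025561112962 later 0.3595378259108319
turn 3.3173729092009228 later 0.3595378259108319
grasp [456.31376677  74.21851723] shift [ 180.77404821 -486.42693585]
```

Emit:
jog_arm --commands '[{"translation": [0,-30,0],"twist": 0.02},{"translation": [10,-30,0],"twist": 0.02},{"translation": [10,-30,0],"twist": 0.02},{"translation": [12,-30,0],"twist": 0.02},{"translation": [12,-30,0],"twist": 0.02},{"translation": [12,-30,0],"twist": 0.02},{"translation": [12,-30,0],"twist": 0.02},{"translation": [12,-30,0],"twist": 0.02},{"translation": [12,-30,0],"twist": 0.016},{"translation": [12,-30,0],"twist": 0},{"translation": [12,-30,0],"twist": 0},{"translation": [12,-30,0],"twist": 0},{"translation": [12,-30,0],"twist": 0},{"translation": [12,-30,0],"twist": 0},{"translation": [12,-30,0],"twist": 0},{"translation": [12,-30,0],"twist": 0},{"translation": [15,-6,0],"twist": 0},{"translation": [0,0,-20],"twist": 0},{"translation": [0,0,-20],"twist": 0},{"translation": [0,0,0],"twist": 0}]' --grip 0

```text
time: 2.15
ee_pos: [0.4651, 0.0745, 0.1803]
eef_rot: [-0.565, -0.424, 0.427, 0.566]
ft_force: [-0.5, 0.6, -0.4]
width: 0.0872
```

```bash
python3 - <<'E'
from bench import *
import cv2,numpy as np
from h import *
from scipy.spatial.transform import Rotation as R
s=read_state();M=R.from_quat(s["eef_rot"]).as_matrix();print(s["time"],s["ee_pos"],np.degrees(np.arctan2(M[1,0],M[0,0])),M[2,1])
c=camera("wrist");np.savez("wrist1.npz",**c)
i=c["img"][:,:,::-1].copy()
d=np.array([np.cos(np.radians(-16.1)),np.sin(np.radians(-16.1)),0])
for k in(-83,0,83):
  p=proj(c,np.array([.464,.072,.019])+d*k/1000);print(p)
cv2.imwrite("pics/w1.png",i)
E
```

```text
2.15 [0.46512009 0.07446066 0.1802885 ] 73.90413287683337 -0.9999904999754625
[249.98315385  91.51106378]
[250.06900941 172.76696598]
[250.14501345 244.69914604]
```

View pics/w1.png

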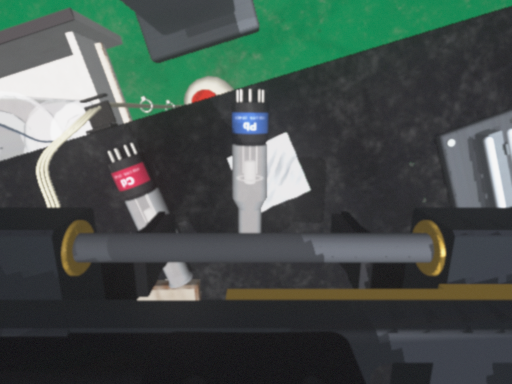

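In the wrist view the lamp lies vertically at column 250 with its pins at row 90. That matches the prediction of (250, 91), so I'll descend, staying slightly toward the base.

Emit:
jog_arm --commands '[{"translation": [-5,0,-20],"twist": 0},{"translation": [-4,0,-30],"twist": 0},{"translation": [0,0,-30],"twist": 0},{"translation": [0,0,-30],"twist": 0},{"translation": [0,0,-25],"twist": 0},{"translation": [0,0,-20],"twist": 0},{"translation": [0,0,-12],"twist": 0},{"translation": [0,0,-8],"twist": 0},{"translation": [0,0,0],"twist": 0},{"translation": [0,0,0],"twist": 0}]'

```text
time: 3.2
ee_pos: [0.4583, 0.0751, 0.0084]
eef_rot: [0.565, 0.426, -0.425, -0.565]
ft_force: [1.1, 1.3, 0.8]
width: 0.0872
```

Emit:
jog_arm --commands '[{"translation": [0,0,0],"twist": 0},{"translation": [0,0,0],"twist": 0},{"translation": [0,0,0],"twist": 0},{"translation": [0,0,0],"twist": 0},{"translation": [0,0,0],"twist": 0},{"translation": [0,0,0],"twist": 0},{"translation": [0,0,0],"twist": 0},{"translation": [0,0,0],"twist": 0}]' --grip 1 --grip_force 15

```text
time: 4.0
ee_pos: [0.4577, 0.0749, 0.0075]
eef_rot: [-0.565, -0.425, 0.425, 0.565]
ft_force: [-0.3, 0.6, 0.2]
width: 0.0365
```

Emit:
jog_arm --commands '[{"translation": [0,0,10],"twist": 0},{"translation": [0,0,20],"twist": 0},{"translation": [0,0,30],"twist": 0},{"translation": [0,0,30],"twist": 0},{"translation": [0,10,10],"twist": 0.03},{"translation": [3,20,0],"twist": 0.03},{"translation": [3,20,0],"twist": 0.03},{"translation": [4,20,0],"twist": 0.03},{"translation": [4,20,0],"twist": 0.03},{"translation": [4,20,0],"twist": 0.03},{"translation": [4,20,0],"twist": 0.03},{"translation": [4,20,0],"twist": 0.03},{"translation": [4,20,0],"twist": 0.03},{"translation": [4,20,0],"twist": 0.03},{"translation": [4,20,0],"twist": 0.03},{"translation": [2,20,0],"twist": 0.03},{"translation": [1,14,0],"twist": 0},{"translation": [0,0,0],"twist": 0},{"translation": [0,0,0],"twist": 0},{"translation": [0,0,0],"twist": 0}]'

```text
time: 6.0
ee_pos: [0.4989, 0.3177, 0.1075]
eef_rot: [-0.48, -0.519, 0.519, 0.48]
ft_force: [-1.2, -0.3, -1.8]
width: 0.0361
```

```bash
python3 - <<'E'
from bench import *
import cv2,numpy as np
from scipy.spatial.transform import Rotation as R
s=read_state();M=R.from_quat(s["eef_rot"]).as_matrix();print(s["time"],s["ee_pos"],np.degrees(np.arctan2(M[1,0],M[0,0])),s["width"])
ims=[]
for n in["wrist","top","side"]:
    c=camera(n);np.savez(n+"2.npz",**c);i=c["img"][:,:,::-1];cv2.imwrite(f"pics/{n}2.png",i);ims.append(i)
t=cv2.resize(ims[1][110:235,120:260],None,fx=4,fy=4);q=cv2.resize(ims[2][200:340,140:360],None,fx=3,fy=3)
cv2.imwrite("pics/t2.png",t);cv2.imwrite("pics/s2.png",q)
E
```

```text
6.0 [0.49889843 0.3177256  0.10750589] 94.4489496432506 0.036072575960737326
```

View pics/wrist2.png

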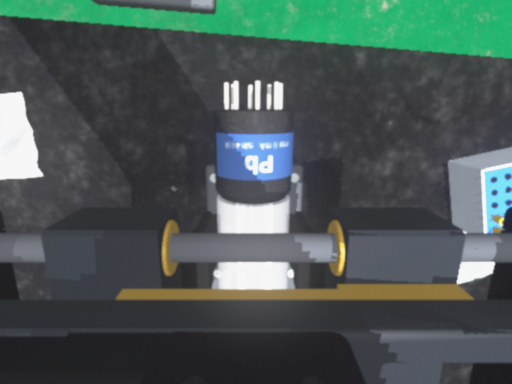

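View pics/t2.png

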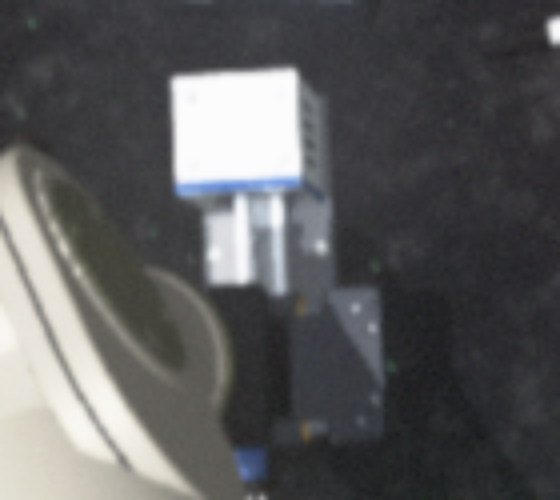

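View pics/s2.png

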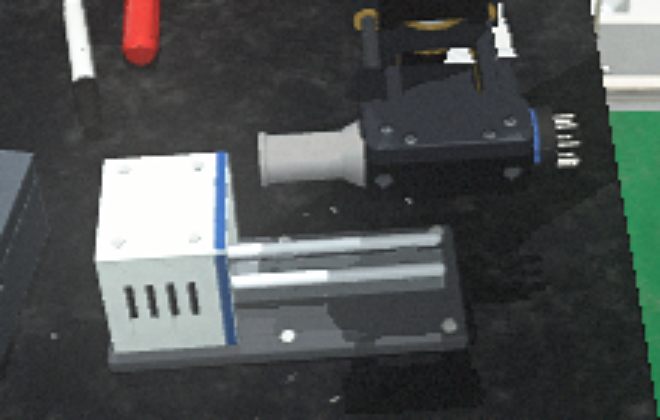

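The lamp is held level. In the side crop its window end is at (262,158) and its pins end at (578,140). I'll check those against the stand axis.

```bash
python3 - <<'E'
from h import *
s=dict(np.load("side2.npz"))
D=lambda x,y,z:onz(s,x/3+139.7,y/3+199.7,z)*1000
p=D(262,158,.119);q=D(578,140,.119);print(p,q,(p+q)/2,np.linalg.norm(p-q),np.degrees(np.arctan2(*(p-q)[1::-1])))
w=dict(np.load("wrist2.npz"))
# base left/right edges row 150 at axis height; pins
for z in(.119,):
  print(onz(w,216,150,z)*1000,onz(w,294,150,z)*1000,onz(w,253,82,z)*1000)
u=np.array([np.cos(np.radians(4.5)),np.sin(np.radians(4.5))])
print("axis y at x=437:",325.5+(437-580)*np.tan(np.radians(4.5)))
# plate corner / screws in wrist
E
```

```text
[585.69026333 326.03578831 119.        ] [418.99441009 314.14739321 119.        ] [502.34233671 320.09159076 119.        ] 167.11924313403756 4.079306855303978
[453.57077724 296.8568609  119.        ] [450.59456482 334.59915973 119.        ] [420.88150822 312.28852661 119.        ]
axis y at x=437: 314.2456559240796
```

Emit:
jog_arm --commands '[{"translation": [0,1,-15],"twist": 0},{"translation": [0,0,-15],"twist": 0},{"translation": [0,0,-15],"twist": 0},{"translation": [0,0,-10],"twist": 0},{"translation": [0,0,-5],"twist": 0},{"translation": [0,0,0],"twist": 0},{"translation": [0,0,0],"twist": 0}]'

```text
time: 6.85
ee_pos: [0.499, 0.3201, 0.0479]
eef_rot: [0.48, 0.52, -0.519, -0.48]
ft_force: [-0.0, -0.2, -0.9]
width: 0.036
```

Emit:
jog_arm --commands '[{"translation": [0,0,-1],"twist": 0},{"translation": [0,0,-1],"twist": 0},{"translation": [0,0,0],"twist": 0},{"translation": [0,0,0],"twist": 0}]'

```text
time: 7.25
ee_pos: [0.4987, 0.32, 0.0457]
eef_rot: [0.48, 0.519, -0.519, -0.48]
ft_force: [0.3, -0.7, -1.9]
width: 0.0364
```

Emit:
jog_arm --commands '[{"translation": [0,0,-1],"twist": 0},{"translation": [0,0,-1],"twist": 0},{"translation": [0,0,0],"twist": 0},{"translation": [0,0,0],"twist": 0}]'

```text
time: 7.65
ee_pos: [0.4986, 0.3199, 0.0435]
eef_rot: [-0.48, -0.519, 0.519, 0.48]
ft_force: [-0.5, -0.3, -1.1]
width: 0.0365
```

```bash
python3 - <<'E'
from bench import *
import cv2,numpy as np
c=camera("side");i=c["img"][:,:,::-1];np.savez("side3.npz",**c)
cv2.imwrite("pics/s3.png",cv2.resize(i[230:330,160:320],None,fx=5,fy=5,interpolation=cv2.INTER_CUBIC))
E
```

```text
(no output)
```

View pics/s3.png

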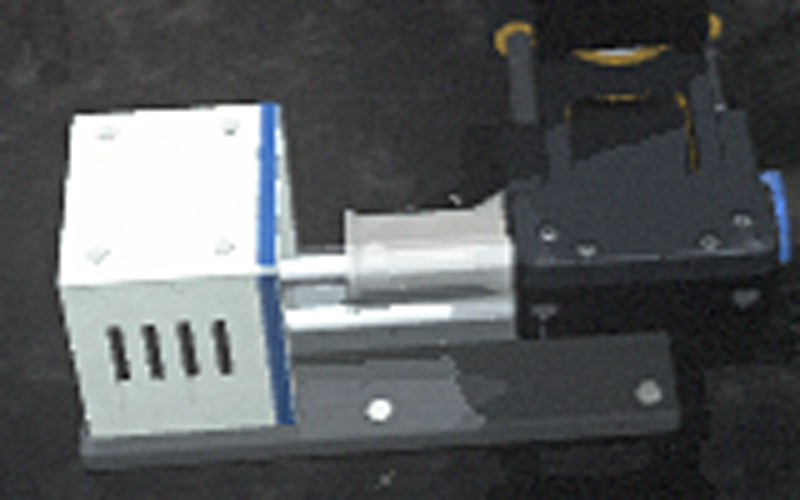

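Emit:
jog_arm --commands '[{"translation": [0,0,-1],"twist": 0},{"translation": [0,0,0],"twist": 0},{"translation": [0,0,0],"twist": 0}]'

```text
time: 8.0
ee_pos: [0.4989, 0.3201, 0.0431]
eef_rot: [0.48, 0.52, -0.519, -0.48]
ft_force: [-2.2, -0.5, 5.4]
width: 0.0361
```

Emit:
jog_arm --commands '[{"translation": [0,0,-1],"twist": 0},{"translation": [0,0,0],"twist": 0},{"translation": [0,0,0],"twist": 0}]'

```text
time: 8.3
ee_pos: [0.4991, 0.32, 0.0428]
eef_rot: [0.48, 0.52, -0.519, -0.48]
ft_force: [-4.3, -3.2, 11.8]
width: 0.0362
```

Contact came at the expected height, about 43 mm. I'll ease off 1 mm and slide in along the rails.

Emit:
jog_arm --commands '[{"translation": [0,0,1],"twist": 0},{"translation": [8,0.6,0],"twist": 0},{"translation": [10,0.8,0],"twist": 0},{"translation": [10,0.8,0],"twist": 0},{"translation": [0,0,0],"twist": 0},{"translation": [0,0,0],"twist": 0}]'

```text
time: 8.9
ee_pos: [0.5281, 0.3214, 0.0429]
eef_rot: [0.481, 0.52, -0.519, -0.48]
ft_force: [3.4, -3.7, 3.3]
width: 0.0364
```

Emit:
jog_arm --commands '[{"translation": [10,0.8,0],"twist": 0},{"translation": [10,0.8,0],"twist": 0},{"translation": [10,0.8,0],"twist": 0},{"translation": [10,0.8,0],"twist": 0},{"translation": [0,0,0],"twist": 0},{"translation": [0,0,0],"twist": 0}]'

```text
time: 9.5
ee_pos: [0.5674, 0.3248, 0.0428]
eef_rot: [0.48, 0.519, -0.519, -0.48]
ft_force: [1.9, -4.2, 2.8]
width: 0.0364
```

Emit:
jog_arm --commands '[{"translation": [3,0.2,0],"twist": 0},{"translation": [3,0.2,0],"twist": 0},{"translation": [0,0,0],"twist": 0},{"translation": [0,0,0],"twist": 0}]'

```text
time: 9.9
ee_pos: [0.5717, 0.3252, 0.0427]
eef_rot: [-0.479, -0.519, 0.52, 0.48]
ft_force: [-4.9, -5.7, 9.7]
width: 0.0369
```

Emit:
jog_arm --commands '[{"translation": [2,0.2,0],"twist": 0},{"translation": [0,0,0],"twist": 0},{"translation": [0,0,0],"twist": 0}]'

```text
time: 10.2
ee_pos: [0.5733, 0.3254, 0.0427]
eef_rot: [-0.479, -0.518, 0.52, 0.48]
ft_force: [-6.0, -6.1, 10.4]
width: 0.0362
```

Emit:
jog_arm --commands '[{"translation": [2,0.2,0],"twist": 0},{"translation": [0,0,0],"twist": 0},{"translation": [0,0,0],"twist": 0}]'

```text
time: 10.5
ee_pos: [0.5753, 0.3256, 0.0428]
eef_rot: [-0.479, -0.518, 0.52, 0.48]
ft_force: [-6.0, -6.4, 11.2]
width: 0.0363
```

Emit:
jog_arm --commands '[{"translation": [2,0.2,0],"twist": 0},{"translation": [0,0,0],"twist": 0},{"translation": [0,0,0],"twist": 0}]'

```text
time: 10.8
ee_pos: [0.5761, 0.3256, 0.0425]
eef_rot: [-0.479, -0.518, 0.521, 0.481]
ft_force: [-12.9, -7.4, 14.4]
width: 0.0359
```

Emit:
jog_arm --commands '[{"translation": [2,0.2,0],"twist": 0},{"translation": [0,0,0],"twist": 0},{"translation": [0,0,0],"twist": 0}]'

```text
time: 11.1
ee_pos: [0.577, 0.3256, 0.042]
eef_rot: [-0.478, -0.517, 0.522, 0.481]
ft_force: [-15.5, -8.9, 14.7]
width: 0.0368
```

Emit:
jog_arm --commands '[{"translation": [2,0.2,0],"twist": 0},{"translation": [0,0,0],"twist": 0},{"translation": [0,0,0],"twist": 0}]'

```text
time: 11.4
ee_pos: [0.5783, 0.3257, 0.0415]
eef_rot: [-0.478, -0.517, 0.523, 0.481]
ft_force: [-16.7, -9.1, 12.3]
width: 0.0364
```

```bash
python3 - <<'E'
from bench import *
import cv2,numpy as np
for n in("side","wrist"):
  c=camera(n);i=c["img"][:,:,::-1];np.savez(n+"4.npz",**c)
  cv2.imwrite(f"pics/{n}4.png",i)
  if n=="side":cv2.imwrite("pics/s4.png",cv2.resize(i[230:330,160:320],None,fx=5,fy=5,interpolation=cv2.INTER_CUBIC))
E
```

```text
(no output)
```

View pics/s4.png

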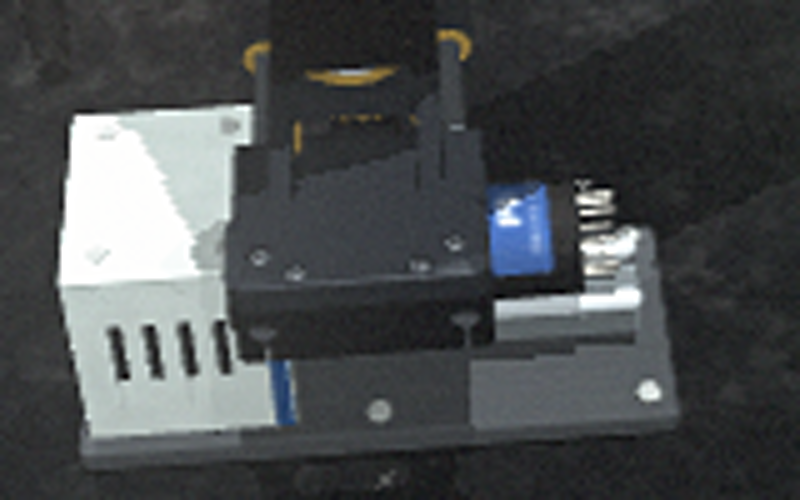

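View pics/wrist4.png

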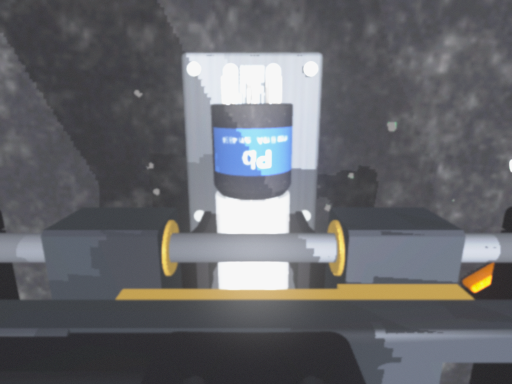

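```bash
python3 - <<'E'
from h import *
s=dict(np.load("side4.npz"));w=dict(np.load("wrist4.npz"))
D=lambda x,y,z:onz(s,x/5+159.6,y/5+229.6,z)*1000
u=np.array([np.cos(np.radians(4.5)),np.sin(np.radians(4.5))]);n=np.array([-u[1],u[0]])
def L(p): d=p[:2]-[580,325.5];return np.round([d@u,d@n],1)
print("pins",L(D(615,222,.055)),L(D(636,240,.039)),"rail end",L(D(640,298,.039)),"base back",L(D(580,235,.055)))
W=lambda a,b,z:L(onz(w,a,b,z)*1000)
print("wrist pins",W(253,82,.055),"base edges",W(212,150,.055),W(291,150,.055),"rail end",W(231,64,.039),W(274,64,.039),"base back top",W(252,104,.065), W(252,104,.055),"base front top",W(252,193,.074))
E
```

```text
pins [-83.   -3.4] [-90.9  -8.7] rail end [-89.5  16.3] base back [-70.9   1.2]
wrist pins [-79.7   0.9] base edges [-48.6 -18.7] [-48.7  19.2] rail end [-89.6 -10.1] [-89.7  11.4] base back top [-69.8   0.5] [-70.    0.5] base front top [-32.4   0.6]
```

The pins end measures about −80 to −83 mm along the stand (home is −81). The force also rose at the expected position, so the lamp is at the stop. I'll release it and lift off.

Emit:
jog_arm --commands '[{"translation": [0,0,0],"twist": 0},{"translation": [0,0,0],"twist": 0},{"translation": [0,0,0],"twist": 0},{"translation": [0,0,0],"twist": 0},{"translation": [0,0,0],"twist": 0},{"translation": [0,0,0],"twist": 0},{"translation": [0,0,0],"twist": 0},{"translation": [0,0,0],"twist": 0}]' --grip 0

```text
time: 12.3
ee_pos: [0.5827, 0.3268, 0.0426]
eef_rot: [0.48, 0.519, -0.519, -0.48]
ft_force: [0.3, 0.3, -0.5]
width: 0.0855
```

Emit:
jog_arm --commands '[{"translation": [0,0,5],"twist": 0},{"translation": [0,0,10],"twist": 0},{"translation": [0,0,20],"twist": 0},{"translation": [0,0,30],"twist": 0},{"translation": [0,0,35],"twist": 0},{"translation": [-20,0,20],"twist": 0},{"translation": [-30,0,0],"twist": 0},{"translation": [-40,0,0],"twist": 0},{"translation": [-40,0,0],"twist": 0},{"translation": [-30,0,0],"twist": 0},{"translation": [0,0,0],"twist": 0},{"translation": [0,0,0],"twist": 0}]'

```text
time: 13.5
ee_pos: [0.4228, 0.327, 0.1638]
eef_rot: [0.48, 0.52, -0.519, -0.48]
ft_force: [0.8, 0.0, -0.6]
width: 0.0873
```

```bash
python3 - <<'E'
from bench import *
import cv2,numpy as np
for n in("side","top","wrist"):
  c=camera(n);i=c["img"][:,:,::-1];np.savez(n+"5.npz",**c)
  cv2.imwrite(f"pics/{n}5.png",i)
  if n=="side":cv2.imwrite("pics/s5.png",cv2.resize(i[230:330,160:320],None,fx=5,fy=5,interpolation=cv2.INTER_CUBIC))
E
```

```text
(no output)
```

View pics/s5.png

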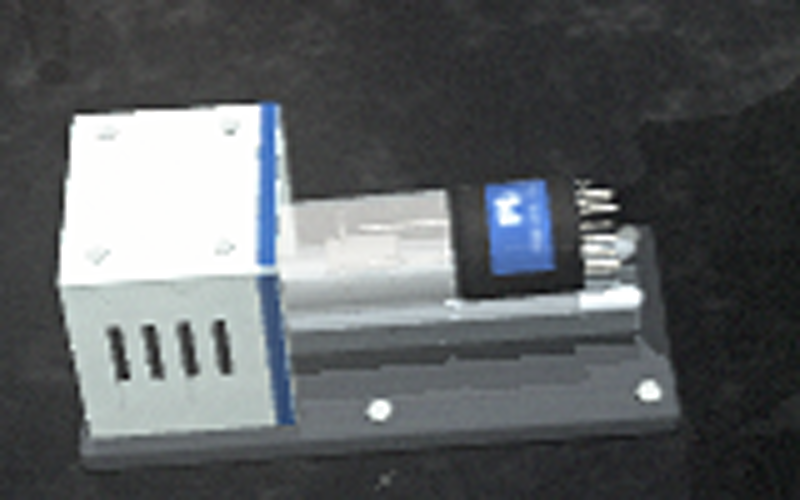

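View pics/top5.png

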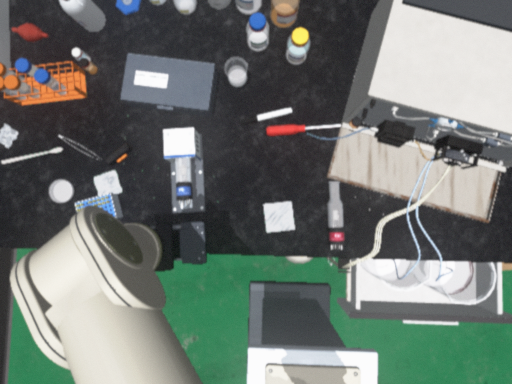

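View pics/wrist5.png

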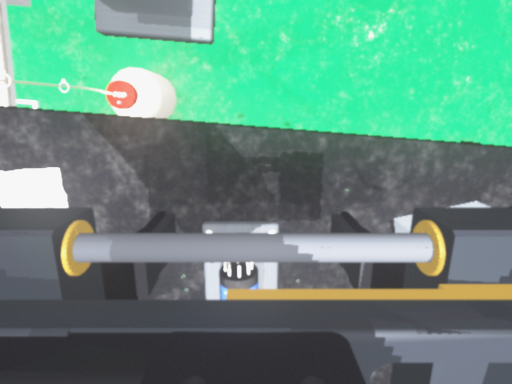

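```bash
python3 - <<'E'
from bench import *
from h import *
a=cv2.imread("pics/top0.png").astype(int);b=cv2.imread("pics/top5.png").astype(int)
print("red lamp diff",np.abs(a-b)[178:258,324:350].mean(), "bg",np.abs(a-b)[30:100,300:340].mean())
def red(n):
    i=cv2.imread(n)[170:262,320:355].astype(int);m=(i[:,:,2]>120)&(i[:,:,1]<80);return np.argwhere(m).mean(0)
print(red("pics/top0.png"),red("pics/top5.png"))
s=dict(np.load("side5.npz"));D=lambda x,y,z:onz(s,x/5+159.6,y/5+229.6,z)*1000
u=np.array([np.cos(np.radians(4.5)),np.sin(np.radians(4.5))]);n=np.array([-u[1],u[0]])
L=lambda p:np.round([(p[:2]-[580,325.5])@u,(p[:2]-[580,325.5])@n],1)
print("base top edge back",L(D(575,180,.06)),"blue/glass edge",L(D(450,240,.06)),"pins",L(D(614,220,.055)),"base back mid",L(D(580,235,.055)))
st=read_state();print(st["time"],st["ft_force"])
close_job()
E
```

```text
red lamp diff 3.4724358974358975 bg 2.8673809523809526
[65.88235294 15.80392157] [66.19672131 15.96721311]
base top edge back [-71.  -18.7] blue/glass edge [-27.6   4. ] pins [-82.8  -4.3] base back mid [-70.9   1.2]
13.65 [ 0.01197545  0.60002875 -0.01483665]
the job is handed in; nothing more can be done
```

The blue-marked lamp is in the warm-up stand, lying on the two rails with its window end at the stop. I gripped it across the middle, set it on the rails with its window end outside the mouth, and slid it in. I then let go, moved the arm clear and handed the job in at about 13.7 s.

- **At the stop:** while sliding, the push force was about 6 N. It rose to about 17 N at the position where the stop was expected, and the arm stopped advancing freely.
- **Position after release:** the side view puts the pins end 83 mm and the base end 71 mm toward the robot from the stand's centre. For a lamp that is home these would be 81 mm and 69 mm. The wrist view, taken just before release, gave 80 mm and 70 mm. The views differ by 1–3 mm, close to the camera accuracy of about 2 mm. I did not push the lamp again after letting go.
- **Red-marked lamp:** its mark moved less than half a pixel between the first and last top views, so it was not disturbed.
- **Hand-in:** the gripper was open and clear of everything, with almost no force on it.

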